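Unlatch the hold-down clamp and return the block to its rack

TASK

Take the blue-stained wooden block out of the green hold-down clamp and put it back in the rack. First slide the yellow-knobbed safety catch fully back and leave it there, then swing the bar by its red knob about a quarter turn away from the block. Lift the block out by its two ends, stand it upright on the bare table and let go, then take it again by its two long sides and lower it to the floor of the empty, yellow-lined rack bay before letting go: upright, with its ends towards the rack's tall walls; leave the other things where they are.

Things in the scene. Friction and masses are not known exactly. Their poses are not given: they have to be found in the camera images.
- block_centre (a point): centre of the loose blue-stained wooden printing block (box 40 x 27 mm, 34 mm tall, about 30 g); z is up, x runs along its 40 mm length, so its two ends (27 mm wide) look to +-x and its two long sides to +-y. It starts upright in the clamp, its ends to the clamp's +-x
- clamp: green fixed hold-down clamp, base plate 94 (x) x 246 (y) x 10 mm; origin on the table under the middle of the clamped block, z up; plate from y -159 to +87 mm. The block stands on a rubber bed 14 mm above the table between two aluminium fences (28 mm along x, at y 15 to 23 and -15 to -23 mm, tops 32 mm above the table), so its long sides are covered and only its ends are free. The bar lies over it 1.5 mm above its top until swung away
- catch (a joint): slide of the catch, m: 0 = engaged (starts 0 to 0.004), 0.026 = fully back against its stop; grows along the clamp's -y. Engaged, its brass bolt (12 mm wide, 20 mm overlap) blocks the bar; the bar is free above 0.020. Friction about 2 N, no spring: it stays where it is left
- catch_knob (a point): grip centre of the catch's upright yellow knob: diameter 14 mm, 23 mm tall, from 13 mm below this point to 13 mm above; this point is 77 mm above the table; starts at clamp x +16, y -116 mm. The guide it stands on comes up to 16 mm below this point
- bar (a joint): hinge of the hold-down bar about a vertical axis, rad: 0 = over the block, counter-clockwise from above positive (the red knob moves first to the clamp's +x), stop at 1.65. Friction about 0.12 N m, no spring: it stays where it is left
- bar_knob (a point): grip centre of the upright red knob on the bar, 80 mm above the table, on the bar 125 mm from the hinge axis; diameter 18 mm, top 16 mm above this point, bar's top face 19 mm below it. At bar angle 0 it is at clamp x 0, y -60 mm
- clamp_pivot (a point): point on the bar's vertical hinge axis, at clamp x 0, y +65 mm, level with the bar's top face, 62 mm above the table. The bar is 18 mm wide, 8 mm thick and reaches 155 mm from this axis
- rack: fixed pale wooden rack 226 (x) x 64 (y) x 56 mm; origin on the table under its middle, z up. A channel along x, 52 mm wide, between two tall walls (48 mm above its floor, 6 mm thick), ends open but for 6 mm lips; floor 8 mm above the table. Three bays at x -62, 0, +62 mm, parted by ridges 4 mm high. Bare table lies between clamp, rack and the things at the back
- empty_bay (a point): centre of the floor of the empty bay, marked by a yellow liner 50 x 50 mm (it may be any of the three bays), 8 mm above the table; axes as the rack's: x along the channel, y towards a tall wall. The block belongs here upright with its length along this y; the nearest bay neighbour stands 62 mm away along x
- spare1: brown wooden block 46 x 28 x 34 mm standing in another bay; origin under its middle
- spare2: brown wooden block 46 x 28 x 34 mm standing in another bay; origin under its middle
- indigo: paint jar with blue lid, 66 x 67 x 86 mm, bystander at the back of the table; origin under its middle, z up
- square: square wooden printing block lying carved face up, 60 x 65 x 34 mm, bystander at the back of the table; origin under its middle, z up
- spool: black thread spool with pale ends, 30 x 30 x 42 mm, bystander at the back of the table; origin under its middle, z up
- chalk: white flat tailor's chalk, 34 x 42 x 8 mm, bystander at the back of the table; origin under its middle, z up

How it is judged:
By the outcome, as a careful person would: the job done as asked, in the order asked, and still so for the second after the job is handed in, with the robot touching nothing.
It also fails if it takes over 64 s, if anything falls off the work surface, if the arm or the gripper's body presses on something with over 40 N, if the wrist force passes 120 N, or if a joint passes its speed limit or range.

ROBOT

A 6-joint arm with a two-finger parallel gripper is mounted at the origin on a cart in front of the work surface, level with it; the furniture and walls round the work are solid. World frame = base frame: x ahead of the robot, y to its left, z up, the work surface at z = 0. Lengths are in mm, angles in degrees, forces in N, time in s.
With the tool pointing down it reaches from about 300 to 850 mm from the base axis. Payload 4.2 kg.
Tool frame: the origin (TCP) lies between the finger pads; the fingertips stand ahead of it and the grasp point (between the pads) lies 3 mm ahead of it (nose_length is the z of the fingertips in the tool frame, in mm); z points along the fingers, y is the line along which they close (so a half turn about z gives the same grasp; the last joint's range is limited). The gripper opens to 91 mm and grips with 3 to 60 N. Pads are 32 mm wide; open, the fingers measure 118 mm over their backs; the gripper's body (76 mm by 178 mm) begins 60 mm behind the grasp point.
Start: joints at [-73.167, 18.312, 89.639, -0, 72.044, -1.146], TCP at [177.492, -546.938, 198.276] pointing down, gripper open.
Joint ranges: [-177.97, 177.97], [-48.28, 115.42], [12.27, 149.76], [-77.06, 257.06], [2.81, 150.46], [-146.56, 146.56]. Speed limits (degrees/s): [147.25, 147.25, 180, 180, 180, 180].

INTERFACE

Orientations are given as [roll, pitch, yaw] about the fixed x, y, z axes, in that order (R = Rz(yaw) Ry(pitch) Rx(roll)).
In Python, from workcell import state, grab_frame, camera_params, job_done, nose_length gives the robot as it stands.
- The arm moves only by the tool step_arm, never from a script. Its argument "plan" is a list that holds one entry, the list of rows, each a list of 5 numbers: the shift along the tool's x, y, z in cm, then the turn about the tool's z in rad, then the opening, from 0 (shut) to 1 (fully open). In form: [[[x, y, z, turn, gripper], ...]]. A call has 1 to 20 rows; each row is the pose to reach, as a shift and turn from the pose commanded when the call began, along the tool's axes at that moment; what a row does not reach only later rows make up. A row lasts 1/8 s, in which the tool goes at most 62.5 mm and 10.7 degrees, less where a joint would pass 70% of its speed; a pose out of reach is approached as far as the arm can. A call with a gripper value outside its range is refused whole. The fingers move at their own pace and stop on an object; "newtons" is the grip in N (left out, the last holds). Time passes only in rows, so rows that repeat a pose let the fingers close. It gives the time, the measured TCP pose, the force, the opening and the grip force at its end, in the units of the state.
- state(): the state, without advancing time (a new reading comes with each control period).
- grab_frame(name): name is "side" or "top"; returns the picture (420x560x3 uint8, blue, green, red); there is no depth.
- camera_params(name): a dict with "camera_matrix" (3x3 intrinsics, pixels), "k1" (the pictures are not rectified: a ray, as slopes to the right and down, at radius r is drawn at 1 + k1 r^2 times it, then the intrinsics apply), "R" (3x3) and "t" (3): a world point X has camera coordinates R X + t. Camera axes: x right, y down, z forward; pixel columns grow to the right and rows downward; lengths in mm; the calibration is good to about 2 mm. A picture is of the moment at which its call begins. camera_params takes no time and is no camera call.
- job_done(): hands the job in; it is judged then, once.
The state is a dict: "time_s": time; "qpos": joint angles; "qvel": joint speeds; "effort": joint torques, N m; "ee_pos": TCP position; "ee_rot": TCP orientation; "force": force on the tool from outside, world axes, zero at the start; "torque": the same for the moment, N m; "gripper_width": finger opening in mm; "gripper_force": force on a finger pad.
Only numpy, scipy, OpenCV 4.12 (cv2) and the standard library are available. Lean on these libraries where they do the work, as an engineer would, in place of code of your own. Each camera call takes 0.05 s, during which the arm holds its last target. There are 200 camera calls.

## Working session

There is one attempt and no reset: what is moved stays moved. The work goes in short steps, Python scripts to look and compute and a tool call to move; the robot and the scene stay as the last step left them, time stands still between calls to the robot, and variables do not carry over. Pictures are saved under pics/ and viewed, at most 10 in all, crops included, and the job is handed in when it is done.

Besides the shell and the picture viewer there is one more tool, called by a JSON object that holds its "method" and its "body". step_arm: Moves the arm, as the interface text tells. Its arguments: {"type":"object","properties":{"plan":{"type":"array","items":{"type":"array","items":{"type":"array","items":{"type":"number"}}}},"newtons":{"type":"number"}},"required":["plan"]}

```bash
mkdir -p pics; ls
python3 - <<'E'
from workcell import *
import cv2, numpy as np
for n in ("side","top"):
    cv2.imwrite(f"pics/{n}0.png",grab_frame(n)); p=camera_params(n); print(n,p)
s=state(); print(s); print(nose_length() if callable(nose_length) else nose_length)
E
```

```text
pics
side {'camera_matrix': array([[400.51014938,   0.        , 282.42919779],
       [  0.        , 400.51014938, 207.02674006],
       [  0.        ,   0.        ,   1.        ]]), 'k1': -0.03418694018920101, 'R': array([[ 0.94309659, -0.33249286,  0.00416153],
       [-0.17843699, -0.51660742, -0.83742284],
       [ 0.28058699,  0.78902805, -0.54653972]]), 't': array([-587.47584638,   67.96885047,  873.22967592])}
top {'camera_matrix': array([[429.02064221,   0.        , 276.57379609],
       [  0.        , 429.02064221, 210.12900579],
       [  0.        ,   0.        ,   1.        ]]), 'k1': -0.08789802150092534, 'R': array([[ 7.20355931e-04, -9.99763483e-01, -2.17361269e-02],
       [-9.88748483e-01,  2.53933533e-03, -1.49566001e-01],
       [ 1.49585821e-01,  2.15993032e-02, -9.88512798e-01]]), 't': array([-181.3294471 ,  590.94969003,  850.76372063])}
{'time_s': 0.1, 'qpos': array([-7.31651896e+01,  1.83481853e+01,  8.96965533e+01,  6.12559323e-04,
        7.20434117e+01, -1.14682174e+00]), 'qvel': array([-0.10205325, -0.20185955, -0.19816272,  0.10109341,  0.06338168,
        0.03205214]), 'effort': array([-3.96569012e-04, -4.13331306e+01, -2.32510650e+01,  7.27737858e-02,
        4.21502581e-02, -5.53770406e-05]), 'ee_pos': array([ 177.3750665 , -546.48670939,  197.52168574]), 'ee_rot': array([-1.79911879e+02, -2.34659430e-03,  1.79814411e+01]), 'force': array([-0.26893159, -0.68921649, -0.06525511]), 'torque': array([ 0.0426066 ,  0.01649855, -0.03405308]), 'gripper_force': 0.0, 'gripper_width': 91.4367157127718}
22.0
```

View pics/side0.png

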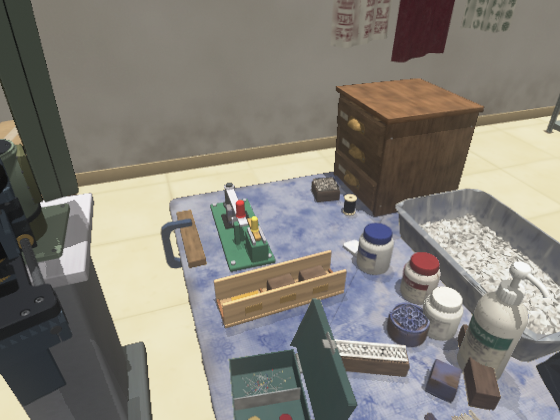

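View pics/top0.png

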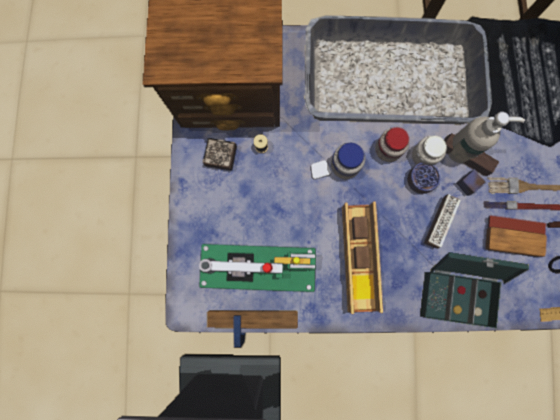

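The side view shows the clamp (red knob ~(240,208), yellow ~(254,222)) and the rack ~(280,290). The top view shows the plate ~(258,268), red knob (267,268), yellow knob (296,261), and the empty yellow bay at the near end of the rack (362,292).

```bash
cat > h.py <<'E'
import cv2, numpy as np
from workcell import *
def ray(n,px):
    p=camera_params(n);K=p["camera_matrix"];R=p["R"];t=p["t"]
    d=(np.array(px,float)-K[:2,2])/[K[0,0],K[1,1]]
    s=d.copy()
    for _ in range(20): s=d/(1+p["k1"]*(s@s))
    v=R.T@np.r_[s,1]; return -R.T@t, v/np.linalg.norm(v)
def onz(n,px,z):
    c,v=ray(n,px); return c+v*(z-c[2])/v[2]
def tri(a,b,na="side",nb="top"):
    c1,v1=ray(na,a);c2,v2=ray(nb,b)
    s=np.linalg.lstsq(np.c_[v1,-v2],c2-c1,rcond=None)[0]
    p,q=c1+s[0]*v1,c2+s[1]*v2
    return (p+q)/2,np.linalg.norm(p-q)
def proj(n,X):
    p=camera_params(n);c=p["R"]@np.array(X,float)+p["t"];s=c[:2]/c[2]
    s=s*(1+p["k1"]*(s@s));return s*np.diag(p["camera_matrix"])[:2]+p["camera_matrix"][:2,2]
def mask(im,lo,hi,roi):
    m=cv2.inRange(cv2.cvtColor(im,cv2.COLOR_BGR2HSV),np.array(lo),np.array(hi))
    z=np.zeros_like(m);x0,y0,x1,y1=roi;z[y0:y1,x0:x1]=m[y0:y1,x0:x1];return z
def blob(m):
    n,l,s,c=cv2.connectedComponentsWithStats(m)
    i=1+np.argmax(s[1:,4]);return c[i],s[i],(l==i).astype(np.uint8)
E
python3 - <<'E'
from h import *
S=cv2.imread("pics/side0.png");T=cv2.imread("pics/top0.png")
np.set_printoptions(precision=1,suppress=True)
def redm(im,roi): return mask(im,(0,150,90),(8,255,255),roi)|mask(im,(172,150,90),(180,255,255),roi)
rs,rt=blob(redm(S,(200,180,280,270))),blob(redm(T,(190,240,320,295)))
print("red",rs[:2],rt[:2],tri(rs[0],rt[0]))
Y=((20,140,120),(34,255,255))
ys,yt=blob(mask(S,*Y,(235,205,270,240))),blob(mask(T,*Y,(280,250,320,275)))
print("yel",ys[:2],yt[:2],tri(ys[0],yt[0]))
G=((60,100,30),(90,255,255))
g=mask(T,*G,(190,235,325,300));_,_,g=blob(cv2.morphologyEx(g,cv2.MORPH_CLOSE,np.ones((25,25))))
r=cv2.minAreaRect(cv2.findContours(g,0,1)[0][0]);b=cv2.boxPoints(r);P=np.array([onz("top",q,10) for q in b]);print("plate",b,P,P.mean(0),np.linalg.norm(np.diff(P,axis=0),axis=1))
ly=blob(mask(T,*Y,(340,265,385,315)));print("liner",ly[:2]);
r=cv2.minAreaRect(cv2.findContours(ly[2],0,1)[0][0]);P=np.array([onz("top",q,8) for q in cv2.boxPoints(r)]);print(P,P.mean(0))
w=mask(T,(8,60,60),(34,255,255),(335,195,390,320));_,st,w=blob(cv2.morphologyEx(w,cv2.MORPH_CLOSE,np.ones((15,15))))
r=cv2.minAreaRect(cv2.findContours(w,0,1)[0][0]);b=cv2.boxPoints(r);P=np.array([onz("top",q,56) for q in b]);print("rack",b,P,P.mean(0),np.linalg.norm(np.diff(P,axis=0),axis=1))
a=cv2.resize(T[190:320,190:390],None,fx=3.9,fy=3.9,interpolation=cv2.INTER_CUBIC);cv2.imwrite("pics/t1.png",a)
a=cv2.resize(S[175:330,170:360],None,fx=3.8,fy=3.8,interpolation=cv2.INTER_CUBIC);cv2.imwrite("pics/s1.png",a)
E
```

```text
red (array([239.4, 202.9]), array([236, 201,   8,   6,  34], dtype=int32)) (array([266.9, 267.3]), array([263, 263,   9,  10,  69], dtype=int32)) (array([ 471.1, -164.3,   92.3]), np.float64(1.0545198020789521))
yel (array([254. , 230.2]), array([251, 229,   7,   3,  14], dtype=int32)) (array([294.1, 260.4]), array([280, 257,  30,   7, 156], dtype=int32)) (array([ 485.7, -217.5,   56.1]), np.float64(0.9971438622278698))
plate [[199.5 287. ]
 [201.1 243.9]
 [315.4 248.1]
 [313.8 291.3]] [[ 431.1  -17.8   10. ]
 [ 522.8  -19.1   10. ]
 [ 513.8 -264.    10. ]
 [ 423.  -259.7   10. ]] [ 472.7 -140.1   10. ] [ 91.7 245.1  90.9]
liner (array([361.5, 286.8]), array([352, 274,  22,  26, 465], dtype=int32))
[[ 456.6 -339.6    8. ]
 [ 459.2 -382.3    8. ]
 [ 408.3 -384.4    8. ]
 [ 405.7 -342.1    8. ]] [ 432.5 -362.1    8. ]
rack [[341.4 203.2]
 [376.2 201.2]
 [382.6 312. ]
 [347.7 314. ]] [[ 602.8 -315.3   56. ]
 [ 606.7 -387.1   56. ]
 [ 383.3 -393.2   56. ]
 [ 379.9 -323.6   56. ]] [ 493.2 -354.8   56. ] [ 72.  223.5  69.6]
```

View pics/t1.png

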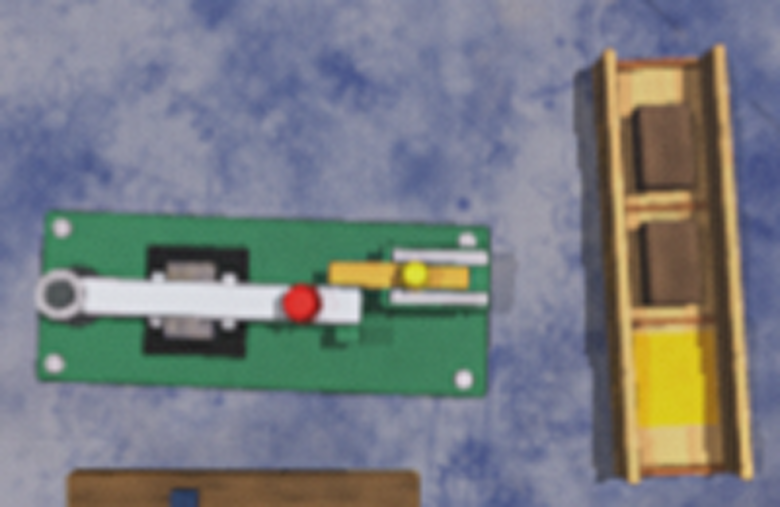

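View pics/s1.png

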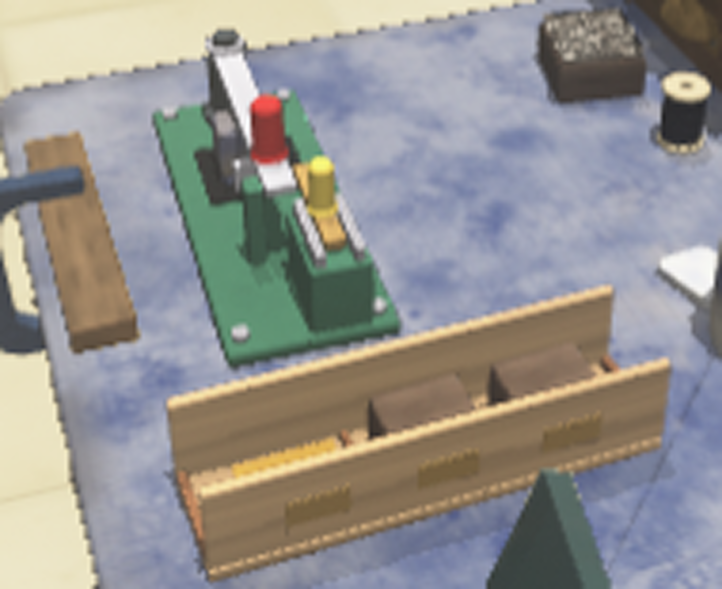

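The crops show the knob tops, the pivot, the block ends beside the bar, and the rack's wall-top corners. In the top crop these are red (300,303), yellow (414,273), pivot (57,294), rack corners (608,55), (629,478), (719,48), (745,475). In the side crop, yellow top (320,163), red top (266,101), rack corners (170,402), (610,290), (205,492), (667,365).

Run:
```python
from h import *
np.set_printoptions(precision=1,suppress=True)
t=lambda x,y:(190+x/3.9-.4,190+y/3.9-.4)
s=lambda x,y:(170+x/3.8-.4,175+y/3.8-.4)
for n,a,b in [("yel top",(320,163),(414,273)),("red top",(266,101),(300,303)),("pivot top",(226,38),(57,294)),
 ("rack L near",(172,402),(629,478)),("rack L far",(610,290),(608,52)),("rack R near",(207,490),(745,475)),("rack R far",(666,364),(719,48)),
 ("liner corner farR..",(342,447),(714,330))]:
    print(n,*tri(s(*a),t(*b)))
for p in [(190,262),(187,340),(165,262),(214,262),(163,340),(211,340)]: print("block",onz("top",t(*p),48))
for p in [(637,334),(714,330),(717,424),(637,427)]: print("liner",onz("top",t(*p),8))
for p in [(147,247),(248,247),(244,356),(142,352)]: print("bed",onz("top",t(*p),12))
for p in [(636,105),(692,103),(645,222),(697,222),(700,303),(643,303)]: print("spare",onz("top",t(*p),42))
```

```text
yel top [ 486.  -220.    88.8] 1.3164845227145998
red top [ 471.5 -163.8   96.1] 0.339410707898685
pivot top [476.4 -37.4  65.7] 0.10618296445487531
rack L near [ 382.6 -330.5   52. ] 0.767061701615853
rack L far [ 604.  -324.1   53.1] 0.4024034257964421
rack R near [ 384.8 -389.9   53.7] 1.0836971576724852
rack R far [ 605.7 -382.8   53.6] 0.14592259242837233
liner corner farR.. [ 453.7 -376.5   44.6] 9.098609539270955
block [ 493.8 -103.9   48. ]
block [ 453.2 -102.8   48. ]
block [493.7 -90.7  48. ]
block [ 493.8 -116.5   48. ]
block [453.2 -90.3  48. ]
block [ 453.3 -115.3   48. ]
liner [ 456.2 -342.9    8. ]
liner [ 458.2 -384.9    8. ]
liner [ 407.7 -385.2    8. ]
liner [ 406.4 -341.9    8. ]
bed [503.4 -76.2  12. ]
bed [ 503.5 -131.5   12. ]
bed [ 444.6 -129.8   12. ]
bed [446.5 -74.4  12. ]
spare [ 577.  -339.9   42. ]
spare [ 578.  -369.8   42. ]
spare [ 514.8 -343.2   42. ]
spare [ 514.7 -370.7   42. ]
spare [ 472.2 -371.1   42. ]
spare [ 472.3 -341.1   42. ]
```

```bash
cat >> h.py <<'E'
def go(x,y,z,yaw):
    s=state();p=s["ee_pos"];ps=np.radians(s["ee_rot"][2])
    d=np.array([x,y,z])-p;c,sn=np.cos(ps),np.sin(ps)
    dy=(yaw-s["ee_rot"][2]+180)%360-180
    print("cm",np.round([d[0]*c+d[1]*sn,d[0]*sn-d[1]*c,-d[2]],1)/10,"turn",round(-np.radians(dy),3))
def say():
    s=state();print(round(s["time_s"],2),np.round(s["ee_pos"],1),np.round(s["ee_rot"],2),np.round(s["force"],1),round(s["gripper_width"],1),round(s["gripper_force"],1))
E
python3 - <<'E'
from h import *
np.set_printoptions(precision=0,suppress=True)
for n,p,z in [("square",(220,153),34),("spool",(260,143),42),("chalk",(320,170),8),("jar",(349,158),86),("cabinet",(225,127),0),("board",(250,318),15)]: print(n,onz("top",p,z))
go(486,-220.3,140,88)
E
```

```text
square [717. -59.  34.]
spool [ 736. -146.   42.]
chalk [ 685. -276.    8.]
jar [ 690. -329.   86.]
cabinet [788. -64.   0.]
board [ 368. -126.   15.]
cm [ 39. -22.   6.] turn -1.222
```

{"method": "step_arm", "body": {"plan": [[[39.4,-21.5,5.7,-1.222,0.5],[39.4,-21.5,5.7,-1.222,0.5],[39.4,-21.5,5.7,-1.222,0.5],[39.4,-21.5,5.7,-1.222,0.5],[39.4,-21.5,5.7,-1.222,0.5],[39.4,-21.5,5.7,-1.222,0.5],[39.4,-21.5,5.7,-1.222,0.5],[39.4,-21.5,5.7,-1.222,0.5],[39.4,-21.5,5.7,-1.222,0.5],[39.4,-21.5,5.7,-1.222,0.5],[39.4,-21.5,5.7,-1.222,0.5],[39.4,-21.5,5.7,-1.222,0.5]]], "newtons": 10}}

```text
time_s: 1.6
ee_pos: [485.3, -221.7, 141.5]
ee_rot: [180.0, 0.0, 87.9]
force: [-0.2, -0.7, 0.4]
gripper_width: 45.6
gripper_force: 0.0
```

Run:
```python
from h import *
say(); go(486,-220.3,87,88)
```

```text
1.6 [ 485.3 -221.7  141.5] [1.7998e+02 2.0000e-02 8.7890e+01] [-0.2 -0.7  0.4] 45.6 0.0
cm [0.15 0.06 5.45] turn -0.002
```

{"method": "step_arm", "body": {"plan": [[[0.1,0.1,2.5,0,0.5],[0.1,0.1,5.4,0,0.5],[0.1,0.1,5.4,0,0.5],[0.1,0.1,5.4,0,0.5],[0.1,0.1,5.4,0,0.1],[0.1,0.1,5.4,0,0.1],[0.1,0.1,5.4,0,0.1],[0.1,0.1,5.4,0,0.1],[0.1,0.1,5.4,0,0.1]]], "newtons": 10}}

```text
time_s: 2.72
ee_pos: [486.9, -219.8, 87.3]
ee_rot: [-180.0, 0.0, 88.0]
force: [0.4, 0.1, 0.8]
gripper_width: 9.5
gripper_force: 0.0
```

Run:
```python
from h import *
S=grab_frame("side");T=grab_frame("top");say()
a=cv2.resize(T[210:320,190:330],None,fx=4,fy=4,interpolation=2);b=cv2.resize(S[150:290,200:300],None,fx=2.4,fy=3.142,interpolation=2)
b=cv2.resize(S[155:265,190:270],None,fx=4,fy=4,interpolation=2)
a=a[:, :480];cv2.imwrite("pics/c1.png",np.hstack([a,b]))
```

```text
2.83 [ 486.9 -219.8   87.2] [-180.    0.   88.] [-0.2  0.4  0.9] 9.5 0.0
```

View pics/c1.png

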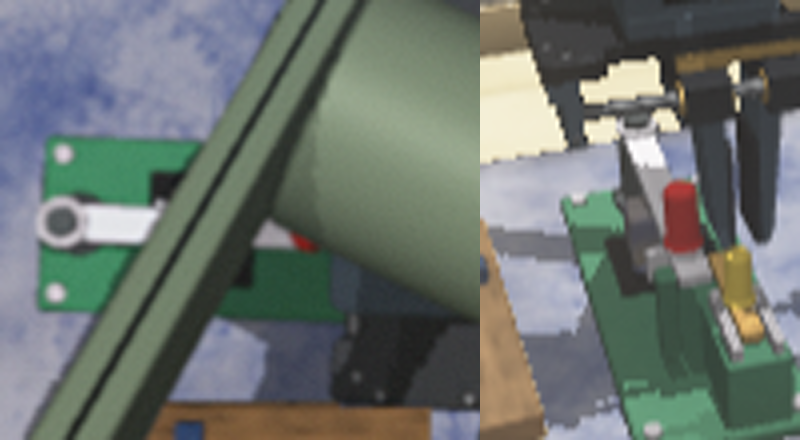

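View pics/c2.png

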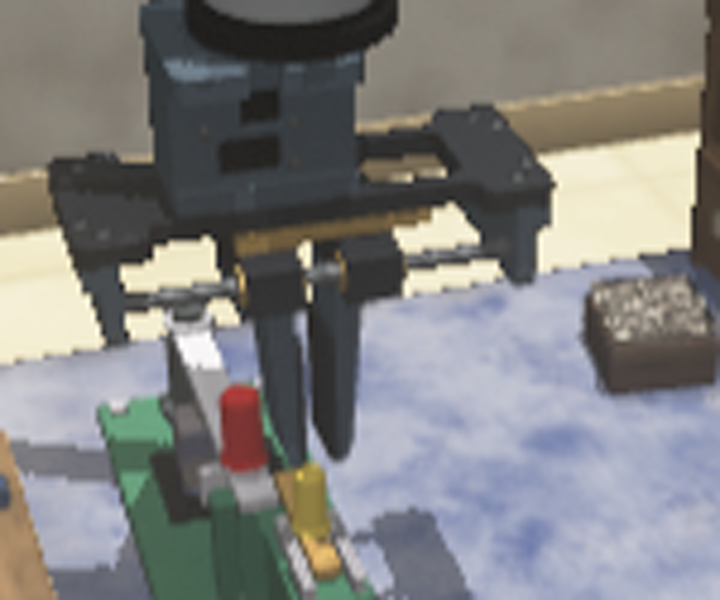

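The fingertips show at about (256,216) in the side view, but the reported pose predicts (255,227). The column agrees, so the tool stands roughly 24 mm higher than nose_length suggests, just above the knob top. I'll open and go down in small steps, watching the force.

{"method": "step_arm", "body": {"plan": [[[0,0,0,0,0.4],[0,0,0,0,0.4],[0,0,0,0,0.4],[0,0,0.2,0,0.4],[0,0,0.4,0,0.4],[0,0,0.4,0,0.4]]]}}

```text
time_s: 3.62
ee_pos: [486.7, -219.8, 83.0]
ee_rot: [-180.0, -0.0, 88.0]
force: [-0.2, -0.2, 0.1]
gripper_width: 36.7
gripper_force: 0.0
```

{"method": "step_arm", "body": {"plan": [[[0,0,0.3,0,0.4],[0,0,0.6,0,0.4],[0,0,0.8,0,0.4],[0,0,0.8,0,0.4],[0,0,0.8,0,0.1],[0,0,0.8,0,0.1],[0,0,0.8,0,0.1],[0,0,0.8,0,0.1]]]}}

```text
time_s: 4.62
ee_pos: [487.0, -219.9, 75.3]
ee_rot: [180.0, 0.0, 88.0]
force: [0.4, 0.9, 0.0]
gripper_width: 9.3
gripper_force: 0.0
```

Run:
```python
from h import *
say()
S=grab_frame("side")
cv2.imwrite("pics/c3.png",cv2.resize(S[120:245,190:340],None,fx=4.8,fy=4.8,interpolation=2))
```

```text
4.62 [ 487.  -219.9   75.3] [1.7999e+02 1.0000e-02 8.7990e+01] [0.4 0.9 0. ] 9.3 0.0
```

View pics/c3.png

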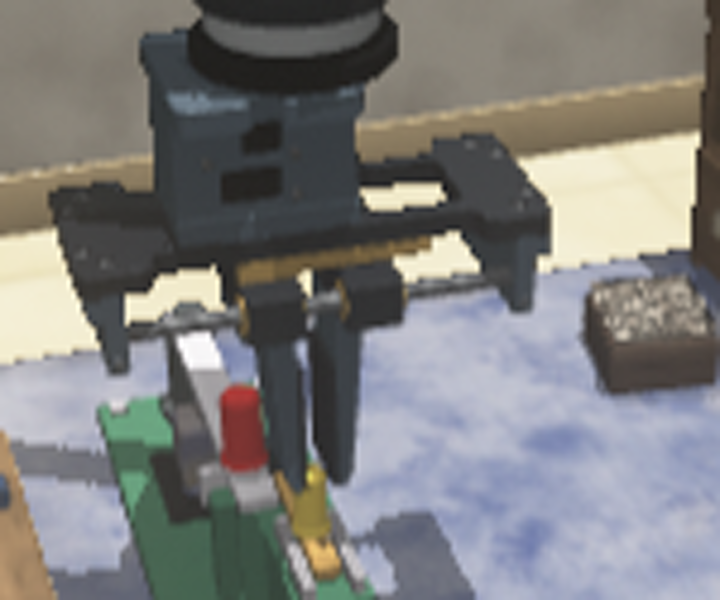

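The fingertips now reach below the knob top but sit behind it, so there is an offset along the view ray. I'll check it against the gripper body edges in the top view: in that crop, the +y edge is at u≈274 and the -x end at v≈310.

Run:
```python
from h import *
np.set_printoptions(precision=1,suppress=True)
for z in (144,160,200): print(z,[proj("top",(487-89,-220+d,z)) for d in(38,-38)],[proj("top",(487+89,-220+d,z)) for d in(38,-38)])
for z in (53,60,65,70,78): print(z,onz("side",(254.8,221),z))
print("red top ctr",onz("side",(240,201.6),96))
T=grab_frame("top");cv2.imwrite("pics/c4.png",cv2.resize(T[150:340,180:380],None,fx=3.1,fy=3.1,interpolation=2))
print(-camera_params("top")["R"].T@camera_params("top")["t"])
```

```text
144 [array([275.3, 308.2]), array([317.9, 308.2])] [array([275.4, 209.8]), array([316.7, 209.7])]
160 [array([275.1, 308.9]), array([318.5, 308.9])] [array([275.2, 208.5]), array([317.4, 208.4])]
200 [array([274.5, 310.8]), array([320.3, 310.8])] [array([274.6, 204.9]), array([319. , 204.8])]
53 [ 496.9 -182.7   53. ]
60 [ 494.3 -192.3   60. ]
65 [ 492.5 -199.2   65. ]
70 [ 490.7 -206.1   70. ]
78 [ 487.8 -217.1   78. ]
red top ctr [ 471.7 -165.4   96. ]
[ 457.2 -201.2  925.4]
```

View pics/c4.png

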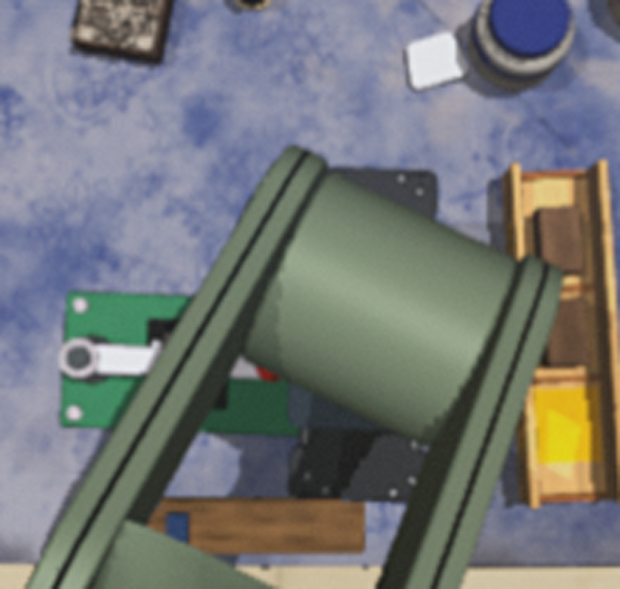

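The body edges in the top view match the reported x and y, so the offset is purely in height. The tips stand at about z 91 when the TCP reads 75, and they partly cover the knob's top. I'll go down in steps.

{"method": "step_arm", "body": {"plan": [[[0,0,0,0,0.35],[0,0,0,0,0.35],[0,0,0,0,0.35],[0,0,0.5,0,0.35],[0,0,1.0,0,0.35],[0,0,1.4,0,0.35],[0,0,1.4,0,0.35],[0,0,1.4,0,0.1],[0,0,1.4,0,0.1],[0,0,1.4,0,0.1],[0,0,1.4,0,0.1]]]}}

```text
time_s: 6.1
ee_pos: [486.0, -219.8, 61.3]
ee_rot: [-179.9, 0.0, 88.0]
force: [-4.5, -1.0, 3.0]
gripper_width: 13.2
gripper_force: 10.0
```

{"method": "step_arm", "body": {"plan": [[[-0.4,0,0,0,0.1],[-0.9,0,0,0,0.1],[-1.4,0,0,0,0.1],[-1.9,0,0,0,0.1],[-2.4,0,0,0,0.1],[-2.6,0,0,0,0.1],[-2.8,0,0,0,0.1],[-2.8,0,0,0,0.1],[-2.8,0,0,0,0.1]]]}}

```text
time_s: 7.22
ee_pos: [485.2, -245.4, 61.2]
ee_rot: [-179.9, -0.3, 87.9]
force: [-2.9, 8.4, 5.8]
gripper_width: 13.5
gripper_force: 10.0
```

{"method": "step_arm", "body": {"plan": [[[0.2,0,0,0,0.4],[0.2,0,0,0,0.4],[0.2,0,0,0,0.4],[0.2,0,0,0,0.4],[0.2,0,-2.5,0,0.4],[0.2,0,-4.5,0,0.4],[4.2,-0.7,-4.5,0,0.4],[8.3,-1.4,-4.5,0,0.4],[8.3,-1.4,-4.5,0,0.4],[8.3,-1.4,-4.5,0,0.4]]]}}

```text
time_s: 8.48
ee_pos: [475.4, -165.0, 106.5]
ee_rot: [179.9, 0.1, 88.0]
force: [-0.2, -0.5, -0.3]
gripper_width: 36.5
gripper_force: 0.0
```

Run:
```python
from h import *
say(); go(471.5,-164,58,88)
S=grab_frame("side");T=grab_frame("top")
Y=((20,140,120),(34,255,255))
m=mask(S,*Y,(235,205,285,260));print(blob(m)[:2], proj("side",(485,-246,77)),proj("side",(486,-220,77)))
# arc for the bar: pose relative to the start, tool axes at start yaw 88 (x=+y world, y=+x world)
r=125;a0=np.radians(-90-2.0)
for k in range(1,13):
    a=a0+np.radians(88)*k/12;d=r*np.array([np.cos(a)-np.cos(a0),np.sin(a)-np.sin(a0)])
    ps=np.radians(88);print(k,np.round([(d[0]*np.cos(ps)+d[1]*np.sin(ps))/10,(d[0]*np.sin(ps)-d[1]*np.cos(ps))/10,-np.radians(88)*k/12],2))
```

```text
8.47 [ 475.4 -165.   106.5] [1.7994e+02 5.0000e-02 8.8020e+01] [-0.2 -0.5 -0.3] 36.5 0.0
cm [ 0.08 -0.39  4.85] turn 0.0
(array([257.46666667, 232.9       ]), array([254, 226,   8,  14,  60], dtype=int32)) [257.58998615 229.83079625] [254.35559001 222.36959445]
1 [ 0.1   1.6  -0.13]
2 [ 0.41  3.16 -0.26]
3 [ 0.91  4.68 -0.38]
4 [ 1.6   6.12 -0.51]
5 [ 2.47  7.46 -0.64]
6 [ 3.51  8.68 -0.77]
7 [ 4.69  9.76 -0.9 ]
8 [ 6.   10.68 -1.02]
9 [ 7.42 11.42 -1.15]
10 [ 8.91 11.97 -1.28]
11 [10.47 12.33 -1.41]
12 [12.06 12.49 -1.54]
```

{"method": "step_arm", "body": {"plan": [[[0.1,-0.4,0,0,0.4],[0.1,-0.4,2,0,0.4],[0.1,-0.4,3.5,0,0.4],[0.1,-0.4,4.8,0,0.4],[0.1,-0.4,4.8,0,0.4],[0.1,-0.4,4.8,0,0.1],[0.1,-0.4,4.8,0,0.1],[0.1,-0.4,4.8,0,0.1],[0.1,-0.4,4.8,0,0.1]]], "newtons": 15}}

```text
time_s: 9.7
ee_pos: [471.8, -163.5, 58.8]
ee_rot: [179.9, 0.0, 88.0]
force: [1.8, 0.1, 0.7]
gripper_width: 17.6
gripper_force: 15.0
```

{"method": "step_arm", "body": {"plan": [[[0.1,1.6,0,-0.13,0.1],[0.41,3.16,0,-0.26,0.1],[0.91,4.68,0,-0.38,0.1],[1.6,6.12,0,-0.51,0.1],[2.47,7.46,0,-0.64,0.1],[3.51,8.68,0,-0.77,0.1],[4.69,9.76,0,-0.9,0.1],[6.0,10.68,0,-1.02,0.1],[7.42,11.42,0,-1.15,0.1],[8.91,11.97,0,-1.28,0.1],[10.47,12.33,0,-1.41,0.1],[12.06,12.49,0,-1.54,0.1],[12.06,12.49,0,-1.54,0.1],[12.06,12.49,0,-1.54,0.1]]]}}

```text
time_s: 11.45
ee_pos: [600.6, -47.3, 58.7]
ee_rot: [-180.0, 0.1, 176.1]
force: [1.4, 0.5, 3.1]
gripper_width: 17.5
gripper_force: 15.0
```

{"method": "step_arm", "body": {"plan": [[[0,0,0,0,0.4],[0,0,0,0,0.4],[0,0,0,0,0.4],[0,0,0,0,0.4],[0,0,-2.5,0,0.4],[0,0,-5,0,0.7],[6,-3,-5,0.4,0.7],[12.3,-6.5,-5,0.8,0.7],[12.3,-6.5,-5,1.2,0.7],[12.3,-6.5,-5,1.536,0.7],[12.3,-6.5,-5,1.536,0.7],[12.3,-6.5,-5,1.536,0.7],[12.3,-6.5,-5,1.536,0.7],[12.3,-6.5,-5,1.536,0.7],[12.3,-6.5,-5,1.536,0.7]]]}}

```text
time_s: 13.32
ee_pos: [472.8, -103.9, 108.2]
ee_rot: [-180.0, 0.0, 88.2]
force: [0.5, -0.5, 0.3]
gripper_width: 63.7
gripper_force: 0.0
```

Run:
```python
from h import *
say(); go(473.5,-103.4,30,88)
S=grab_frame("side");T=grab_frame("top")
a=cv2.resize(S[140:260,190:330],None,fx=3.5,fy=3.5,interpolation=2);b=cv2.resize(T[200:320,190:275],None,fx=3.5,fy=3.5,interpolation=2)
cv2.imwrite("pics/d1.png",np.hstack([a,b]))
```

```text
13.32 [ 472.8 -103.9  108.2] [-1.7999e+02  1.0000e-02  8.8230e+01] [ 0.5 -0.5  0.3] 63.7 0.0
cm [0.05 0.07 7.82] turn 0.004
```

View pics/d1.png

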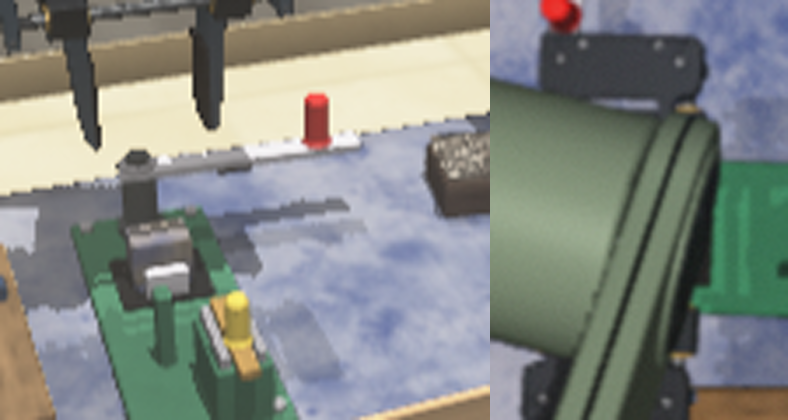

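The picture shows the bar swung clear (red knob at crop (316,120)) and the catch back. The block is free in its fences at crop (160,240), with the fingertips at (97,148) and (210,128).

Run:
```python
from h import *
np.set_printoptions(precision=1,suppress=True)
for px in [(217.7,182.3),(250,176.6),(233.9,179.5)]:
    c,v=ray("side",px)
    for y in(-104,-112,-120): print(px,y,c+v*(y-c[1])/v[1])
for q in[(130,226),(190,220),(133,255),(196,250)]: print("block top?",onz("side",(190+q[0]/3.5,140+q[1]/3.5),48))
```

```text
(217.7, 182.3) -104 [ 439.6 -104.   114.5]
(217.7, 182.3) -112 [ 438.3 -112.   119.1]
(217.7, 182.3) -120 [ 437.1 -120.   123.6]
(250, 176.6) -104 [ 510.9 -104.   115.5]
(250, 176.6) -112 [ 508.9 -112.   120.1]
(250, 176.6) -120 [ 506.8 -120.   124.6]
(233.9, 179.5) -104 [ 475.  -104.   114.9]
(233.9, 179.5) -112 [ 473.3 -112.   119.4]
(233.9, 179.5) -120 [ 471.7 -120.   123.9]
block top? [457.7 -93.6  48. ]
block top? [496.  -99.3  48. ]
block top? [ 452. -127.   48.]
block top? [ 490.6 -134.4   48. ]
```

{"method": "step_arm", "body": {"plan": [[[0.1,0.1,3,0,0.7],[0.1,0.1,6,0,0.7],[0.1,0.1,8,0,0.7],[0.1,0.1,9,0,0.7],[0.1,0.1,10,0,0.7],[0.1,0.1,10,0,0.7],[0.1,0.1,10,0,0.35],[0.1,0.1,10,0,0.35],[0.1,0.1,10,0,0.35],[0.1,0.1,10,0,0.35],[0.1,0.1,10,0,0.35]]], "newtons": 15}}

```text
time_s: 14.8
ee_pos: [474.3, -103.0, 8.7]
ee_rot: [180.0, 0.0, 88.2]
force: [0.6, 0.8, 4.9]
gripper_width: 39.8
gripper_force: 15.0
```

{"method": "step_arm", "body": {"plan": [[[0,0,-2,0,0.35],[0,0,-4,0,0.35],[0,0,-6,0,0.35],[-3,4,-6,0.15,0.35],[-6,8,-6,0.3,0.35],[-8.4,11.4,-6,0.45,0.35],[-8.4,11.4,-6,0.6,0.35],[-8.4,11.4,-6,0.75,0.35],[-8.4,11.4,-6,0.9,0.35],[-8.4,11.4,-6,1.05,0.35],[-8.4,11.4,-6,1.2,0.35],[-8.4,11.4,-6,1.35,0.35],[-8.4,11.4,-6,1.509,0.35],[-8.4,11.4,-6,1.509,0.35],[-8.4,11.4,-6,1.509,0.35]]]}}

```text
time_s: 16.68
ee_pos: [585.1, -190.3, 68.0]
ee_rot: [-180.0, 0.0, 1.9]
force: [-0.2, 0.0, -0.4]
gripper_width: 39.9
gripper_force: 15.0
```

Run:
```python
from h import *
say(); go(585,-190,-4.5,1.75); go(585,-190,-5.5,1.75)
```

```text
16.68 [ 585.1 -190.3   68. ] [-1.7999e+02  3.0000e-02  1.8900e+00] [-0.2  0.  -0.4] 39.9 15.0
cm [-0.01 -0.03  7.25] turn 0.002
cm [-0.01 -0.03  7.35] turn 0.002
```

{"method": "step_arm", "body": {"plan": [[[0,0,3,0,0.35],[0,0,5.5,0,0.35],[0,0,6.6,0,0.35],[0,0,7.1,0,0.35],[0,0,7.3,0,0.35],[0,0,7.3,0,0.35]]]}}

```text
time_s: 17.42
ee_pos: [585.8, -190.6, -4.1]
ee_rot: [180.0, -0.1, 1.8]
force: [-0.5, -0.4, 0.2]
gripper_width: 39.9
gripper_force: 15.0
```

{"method": "step_arm", "body": {"plan": [[[0,0,0.1,0,0.35],[0,0,0.15,0,0.35],[0,0,0.15,0,0.35]]]}}

```text
time_s: 17.8
ee_pos: [585.8, -190.6, -5.3]
ee_rot: [180.0, -0.1, 1.8]
force: [0.1, 0.4, 4.8]
gripper_width: 39.8
gripper_force: 15.0
```

{"method": "step_arm", "body": {"plan": [[[0,0,0,0,0.7],[0,0,0,0,0.7],[0,0,0,0,0.7],[0,0,0,0,0.7],[0,0,-2,0,0.7],[0,0,-4,0,0.7],[0,0,-6,0,0.7],[0,0,-6,-0.17,0.6],[0,0,-6,-0.34,0.6],[0,0,-6,-0.51,0.6],[0,0,-6,-0.68,0.6],[0,0,-6,-0.85,0.6],[0,0,-6,-1.02,0.6],[0,0,-6,-1.19,0.6],[0,0,-6,-1.36,0.6],[0,0,-6,-1.53,0.6],[0,0,-6,-1.57,0.6],[0,0,-6,-1.57,0.6],[0,0,-6,-1.57,0.6]]]}}

```text
time_s: 20.18
ee_pos: [585.3, -190.4, 53.7]
ee_rot: [-180.0, 0.0, 91.7]
force: [0.2, -0.7, -0.6]
gripper_width: 54.7
gripper_force: 0.0
```

Run:
```python
from h import *
say(); go(585.8,-190.6,-4.5,91.75)
S=grab_frame("side");cv2.imwrite("pics/e1.png",cv2.resize(S[150:290,210:370],None,fx=4,fy=4,interpolation=2))
```

```text
20.18 [ 585.3 -190.4   53.7] [-180.      0.     91.68] [ 0.2 -0.7 -0.6] 54.7 0.0
cm [-0.02  0.05  5.82] turn -0.001
```

View pics/e1.png

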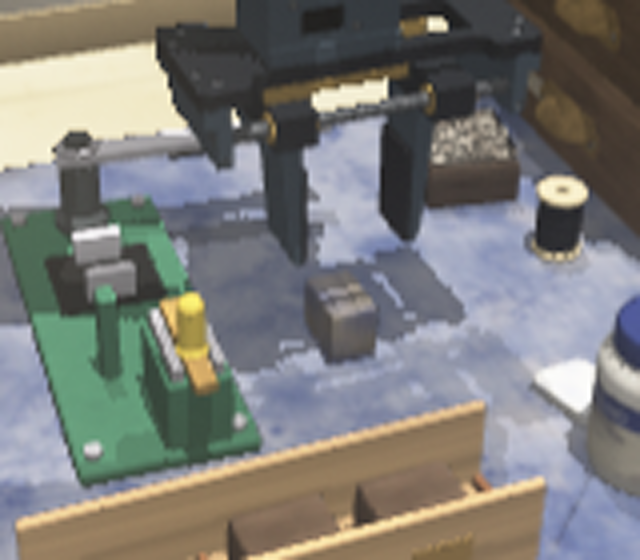

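The block stands upright and free on the bare table at crop (340,315), between the two open fingers. Next I regrasp it by the long sides.

{"method": "step_arm", "body": {"plan": [[[0,0,2,0,0.6],[0,0,4,0,0.6],[0,0,5.2,0,0.6],[0,0,5.8,0,0.6],[0,0,5.8,0,0.6],[0,0,5.8,0,0.2],[0,0,5.8,0,0.2],[0,0,5.8,0,0.2],[0,0,5.8,0,0.2],[0,0,5.8,0,0.2]]], "newtons": 15}}

```text
time_s: 21.48
ee_pos: [585.5, -190.5, -3.9]
ee_rot: [180.0, 0.0, 91.7]
force: [-0.7, -0.2, 2.8]
gripper_width: 26.9
gripper_force: 15.0
```

{"method": "step_arm", "body": {"plan": [[[0,0,-3,0,0.2],[0,0,-6,0,0.2],[0,0,-10,0,0.2],[-3,-3,-10,0,0.2],[-6,-6,-10,0,0.2],[-9,-9,-10,0,0.2],[-12,-12,-10,0,0.2],[-15,-15,-10,0,0.2],[-16.4,-15.8,-10,0,0.2],[-16.4,-15.8,-10,0,0.2],[-16.4,-15.8,-10,0,0.2],[-16.4,-15.8,-10,0,0.2]]]}}

```text
time_s: 22.98
ee_pos: [433.1, -358.1, 95.7]
ee_rot: [180.0, -0.0, 91.8]
force: [0.7, -0.0, 0.0]
gripper_width: 27.0
gripper_force: 15.0
```

Run:
```python
from h import *
say(); go(432.2,-359.2,4.5,91.75)
```

```text
22.98 [ 433.1 -358.1   95.7] [ 1.7999e+02 -1.0000e-02  9.1810e+01] [ 0.7 -0.   0. ] 27.0 15.0
cm [-0.11 -0.1   9.12] turn 0.001
```

{"method": "step_arm", "body": {"plan": [[[-0.1,-0.1,0,0,0.2],[-0.1,-0.1,3,0,0.2],[-0.1,-0.1,5,0,0.2],[-0.1,-0.1,7,0,0.2],[-0.1,-0.1,8.3,0,0.2],[-0.1,-0.1,8.8,0,0.2],[-0.1,-0.1,9.0,0,0.2],[-0.1,-0.1,9.0,0,0.2]]]}}

```text
time_s: 23.98
ee_pos: [431.6, -360.4, 6.2]
ee_rot: [180.0, 0.0, 91.7]
force: [0.8, -0.7, -0.5]
gripper_width: 26.8
gripper_force: 15.0
```

{"method": "step_arm", "body": {"plan": [[[0,0,0.1,0,0.2],[0,0,0.2,0,0.2],[0,0,0.25,0,0.2],[0,0,0.25,0,0.2]]]}}

```text
time_s: 24.48
ee_pos: [431.5, -360.3, 4.1]
ee_rot: [180.0, 0.0, 91.7]
force: [-0.5, 1.3, 5.0]
gripper_width: 26.5
gripper_force: 15.0
```

{"method": "step_arm", "body": {"plan": [[[0,0,0,0,0.42],[0,0,0,0,0.42],[0,0,0,0,0.42],[0,0,0,0,0.42],[0,0,-2,0,0.42],[0,0,-5,0,0.42],[0,0,-9,0,0.42],[0,0,-13,0,0.42],[-6,0,-15,0,0.42],[-12,0,-15,0,0.42],[-18,-4,-15,0,0.42],[-22,-8,-15,0,0.42],[-22,-8,-15,0,0.42]]]}}

```text
time_s: 26.1
ee_pos: [354.6, -585.4, 152.5]
ee_rot: [-179.9, 0.0, 91.4]
force: [0.2, 0.8, 0.2]
gripper_width: 38.1
gripper_force: 0.0
```

Run:
```python
from h import *
np.set_printoptions(precision=1,suppress=True)
say();T=grab_frame("top");S=grab_frame("side");T0=cv2.imread("pics/top0.png")
Y=((20,140,120),(34,255,255))
l=mask(T,*Y,(345,270,378,312))
print("liner bbox now",blob(l)[1], "knob",blob(mask(T,*Y,(280,250,325,275)))[:2],proj("top",(485,-246,90)))
d=(cv2.absdiff(T,T0).max(2)>45).astype(np.uint8);d=cv2.morphologyEx(d,cv2.MORPH_OPEN,np.ones((3,3)))
n,_,st,c=cv2.connectedComponentsWithStats(d)
for i in range(1,n):
    if st[i,4]>12: print(st[i],c[i])
z=np.zeros_like(d);z[270:312,345:378]=d[270:312,345:378];_,_,b=blob(z)
r=cv2.minAreaRect(cv2.findContours(b,0,1)[0][0]);P=np.array([onz("top",q,42) for q in cv2.boxPoints(r)]);print(r,P,P.mean(0))
for px in T[276:304:3,348:376:3]: print(' '.join('%02x%02x%02x'%tuple(v[::-1]) for v in px))
```

```text
26.1 [ 354.6 -585.4  152.5] [-179.9    0.    91.4] [0.2 0.8 0.2] 38.1 0.0
liner bbox now [352 274  20   8 117] knob (array([303.7, 260.5]), array([287, 258,  35,   7, 172], dtype=int32)) [309.1 260.4]
[202 191  14  69 599] [208.8 225.2]
[232 257  15  20 266] [238.8 266.4]
[250 257  37  17 412] [269.1 265.8]
[290 259   4   5  18] [291.7 261.2]
[309 258  14   7  86] [315.5 261. ]
[211 261  18  10 175] [219.5 265.5]
[353 280  21  15 288] [362.8 287.2]
[ 497  281   63  139 6376] [534.9 348.1]
[385 308  68  24 836] [418.9 323.5]
((363.0, 287.0), (14.0, 20.0), 90.0) [[ 446.6 -337.6   42. ]
 [ 446.4 -378.4   42. ]
 [ 418.2 -377.7   42. ]
 [ 418.4 -337.    42. ]] [ 432.4 -357.7   42. ]
5c4932 d3b66d dcaf28 dcc52b dbc725 dcc625 ddc321 9e751f 946c28 44372a
54442f d9bb6c e1b61e dfc71b dac11e dac51b d6c11b ad8d19 8b6420 463729
564529 d4b571 443e40 857b7f 807676 897b71 908377 908377 897e7b 413328
554228 d9bb7a 3a383f 877e81 867c7c 8a7e79 8d8179 95877c 90837d 443629
564128 dbbe79 373338 978d8c 998d8d 8f858a 8c8589 958988 998c89 47392c
513d26 d9c07a 383536 92878c 8e8689 7e7a8a 7a7589 8b818a 928587 493b2c
4b3a26 d4b976 785a24 95804f 907a45 978042 af9d3f cfb938 986e37 503e2c
453629 d7b575 dcb520 ddca1d ddcd1a dbca19 dcca1c dac71f 9d6f1a 54412d
443626 d3b073 d8ab68 ddc47a dcc57e dbc67f dbb677 d9b879 846444 5b4732
45372a cfb273 d6ab6f dab776 dcc37d dcc881 ddb976 d8b573 826441 634c33
```

The block stands upright at (432,-358) in the yellow-lined bay, with a 28 x 41 mm top and its ends towards the tall walls. The catch and bar have stayed where they were left, so I'm handing the job in.

```bash
python3 -c "
from workcell import *
print(job_done())"
```

```text
the job is handed in; nothing more can be done
None
```

The job is handed in at about 26 s of the 64 s allowed: catch slid fully back, bar swung about 88° clear, block stood on the table, regrasped by its long sides, and left upright in the yellow-lined bay with its ends towards the tall walls.

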